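Scan the parcel in the tote's lower tier

ROBOT

A 6-joint arm with a two-finger parallel gripper is mounted at the origin on the work surface. World frame = base frame: x ahead of the robot, y to its left, z up, the work surface at z = 0. Lengths are in m, angles in rad, forces in N, time in s.
With the tool pointing down it reaches from about 0.375 to 0.9 m from the base axis. Payload 3.1 kg.
Tool frame: the origin (TCP) lies midway between the tips of the shut fingers; the grasp point (between the pads) lies robot.grip_depth behind it (robot.grip_depth is the distance from the TCP to the grasp point, in m); z points along the fingers, y is the line along which they close (so a half turn about z gives the same grasp; the last joint's range is limited). The gripper opens to 87 mm and grips with 3 to 60 N. Pads are 19 mm wide; open, the fingers measure 117 mm over their backs; the gripper's body (75 mm by 190 mm) begins 51 mm behind the grasp point.
Start: joints at [-1.452, 0.527, 1.433, -0, 1.181, -0.178], TCP at [0.183, -0.597, 0.223] pointing down, gripper open.
Joint ranges: [-3.08, 3.08], [-0.75, 2.2], [0.22, 2.44], [-1.43, 4.57], [0, 2.65], [-2.85, 2.85]. Speed limits (rad/s): [2.79, 2.79, 3.14, 3.14, 3.14, 3.14].

INTERFACE

Orientations are given as a unit quaternion [x, y, z, w].
In Python, from rig import robot gives the robot as it stands.
- The arm moves only by the tool nudge_tcp, called after "Request:" as a command line: name --argument value ..., lists and objects as JSON in quotes. Schema: {"type":"object","properties":{"deltas":{"type":"array","items":{"type":"object","properties":{"tx":{"type":"number"},"ty":{"type":"number"},"tz":{"type":"number"},"turn":{"type":"number"}},"additionalProperties":false},"minItems":1,"maxItems":20},"jaw":{"type":"number"},"clamp_n":{"type":"number"},"only":{"type":"string"},"quiet":{"type":"boolean"},"lines":{"type":"string"}},"required":["deltas"],"additionalProperties":false}. deltas is a list of rows, 1 to 20 of them, each an object with the fields tx, ty, tz (the shift in m), turn (a turn about the tool's z in rad); a field left out counts as zero; each row shifts and turns the commanded pose from where the row before left it, along the tool's axes as they then stand; what a row does not reach is not made up. A row lasts 1/12 s, in which the tool goes at most 0.0417 m and 0.125 rad, less where a joint would pass 70% of its speed; a pose out of reach is approached as far as the arm can. jaw is the finger opening in m, set as the call begins (left out keeps the last). The fingers move at their own pace and stop on an object; clamp_n is the grip in N (left out, the last holds). Time passes only in rows, so rows that do not move let the fingers close. The tool returns the time, the measured TCP pose, the force, the opening and the grip force at its end. only (a regular expression) keeps the lines of the reply that match it, lines (a string "A,B") keeps lines A to B, and quiet returns only ok. Input that does not fit is refused with a message, and nothing moves.
- robot.get_obs(): the state, without advancing time (a new reading comes with each control period).
- robot.camera(name): name is "side" or "top" or "wrist"; returns a dict with "img" (480x640x3 uint8, red, green, blue), "fx", "fy", "cx", "cy" (pixels), "xyz" and "attitude" of the camera in the world. Camera axes: x right, y down, z forward; pixel columns grow to the right and rows downward; lengths in m; the calibration is good to about 2 mm. A picture is of the moment at which its call begins. There is no depth.
- robot.hand_in(): hands the job in; it is judged then, once.
The state is a dict: "time": time; "q": joint angles; "joint_velocities": joint speeds; "joint_torque": joint torques, N m; "position": TCP position; "tool_rot": TCP orientation; "ft_force": force on the tool from outside, world axes, zero at the start; "moment": the same for the moment, N m; "grip_width": finger opening in m; "grip_force": force on a finger pad.
Only numpy, scipy, OpenCV 4.12 (cv2) and the standard library are available. Lean on these libraries where they do the work, as an engineer would, in place of code of your own. Each camera call takes 0.05 s, during which the arm holds its last target. There are 200 camera calls.

TASK

Lift the blue divider flap of the returns tote right up so that it stands open, then take the hand scanner off its pad and aim its window at the barcode label on the parcel below: centred and square on, scan line along the row of bars, about 10 cm off, held steady for a good second. Then set the scanner gently back down on its black rubber pad, near the middle, nose down as it stood, and let go, leaving the flap open. Do not touch the parcel with the scanner or shift the parcel, and leave the other things on the bench where they are.

Things in the scene. Friction and masses are not known exactly. Their poses are not given: they have to be found in the camera images.
- tote: grey open-topped tote fixed to the bench, 260 (x) x 250 (y) x 130 high, walls 6; origin at the centre of its underside, x points away from the robot, y to the robot's left. In it a metal tier with a carton parcel sits tilted towards the low-x wall (0.35 to 0.65 rad, varies) on a stiff pivot along y, 75 above the tote's underside
- flap (a joint): angle of the blue flap (200 along x, 190 from hinge to edge, 5 thick; yellow free edge 14 x 9), hinged along the tote's right (-y) rim. 0 = level over the tote, pi/2 = upright, stop at 2.1; starts ajar (0.55 to 0.85). Stiff hinge (0.2 N m friction): stays where it is left. Lift it from below near its free edge along its arc; a level push on the edge jams while it is low
- flap_hinge (a point): middle of the flap's hinge line, 125 from the tote's origin along the tote's -y, 136 above the bench; axes as the tote's
- flap_edge (a point): middle of the flap's free edge, 190 from the hinge; turns with the flap
- label (a point): centre of the white label (75 x 110) on the parcel's upper face; z is the outward normal of the label, y runs along the row of bars (the barcode is 72 along y, bars 40 long along x); x points up the slope, away from the robot
- scanner: pistol-shaped scanner, 220 g, stands nose down on its pad; reads whatever it is aimed at, no trigger. Origin in the plane of its underside, z up. Orange handle along x: 30 wide (y) x 34 high, centre line 51 up, free to grip x -35 to +65. Grey head 50 x 62 x 80 high, black nose 56 x 70, centred at x -65; black butt foot 22 x 44 x 68 high at x +82. Centre of mass near x -16
- scan_window (a point): centre of the red window in the underside of the scanner's head, 65 from the scanner's origin along its -x; same axes as the scanner. It looks along -z; its scan line runs along y
- pad: black rubber pad fixed to the bench, 240 (x) x 140 (y) x 4 thick, origin at the centre of its underside
- tape_roll: brown parcel tape roll, 100 across, 48 high; origin at the centre of its underside; leave alone
- clear_tape: white tape roll, 90 across, 36 high; origin at the centre of its underside; leave alone
- gift_carton: small closed carton 110 x 90 x 60; origin at the centre of its underside; leave alone
- box_cutter: red box cutter, about 180 x 26 x 16; origin at the centre of its underside; leave alone
- marker: black and blue marker pen, about 145 x 20 x 20; origin at the centre of its underside; leave alone
- tape_gun: tape dispenser with a brown roll, about 190 x 65 x 130 high; origin at the centre of its underside; leave alone
- tier: the tilted tier with its carton parcel, one piece; origin at the centre of the parcel (160 x 190 x 40), axes as the label's

How it is judged:
On the way, in this order (a step that is already met when the one before it is completed fails the run):
1. the flap stands open, at 1.4 rad (80 degrees) or more (value of joint flap above 1.4 rad), for 0.3 s.
2. flap open, scanner aimed for 1 s: 50-150 mm off, beam within 22 mm of label centre in x and y, square within 0.3 rad, scan line along the bars within 0.4 rad, under 30 mm/s and 0.15 rad/s (value of joint flap above 1.4 rad and z of label in the frame of scan_window between -0.15 and -0.05 m and z of scan_window in the frame of label above 0.03 m and x of label in the frame of scan_window between -0.022 and 0.022 m and y of label in the frame of scan_window between -0.022 and 0.022 m and angle between the z axis of scan_window and the z axis of label, either way round below 0.3 rad and angle between the y axis of scan_window and the y axis of label, either way round below 0.4 rad and linear speed of scanner below 0.03 m/s and angular speed of scanner below 0.15 rad/s), for 1 s.
At the end, for the whole second after the job is handed in: the flap is still open (1.4 rad or more) and the scanner stands released and at rest, nose down, on the pad: its origin within 60 mm of the pad's centre, upright within 0.1 rad (value of joint flap above 1.4 rad and horizontal distance between scanner and pad below 0.06 m and height (world z) of scanner below 0.012 m and angle between scanner's own z axis and vertical below 0.1 rad and contact force between scanner and pad above 0.5 N and contact force between scanner and the fingers below 0.1 N and linear speed of scanner below 0.02 m/s and angular speed of scanner below 0.1 rad/s); the robot touches nothing.
It fails at once if the scanner bumped into the parcel (over 2 N) or the parcel was shifted (label moved over 6 mm) (contact force between scanner and tier above 2 N or distance of label from where it was at the start of the episode above 0.006 m).
It fails at once if the scanner was dropped or slammed on the pad or bench (over 40 N on the pad) (contact force between scanner and pad above 40 N).
It fails at once if another thing on the bench was moved by over 40 mm (distance of any of tape_roll, clear_tape, gift_carton, box_cutter, marker, tape_gun from where it was at the start of the episode above 0.04 m).
It also fails if it takes over 64 s, if anything falls off the work surface, if the arm or the gripper's body presses on something with over 40 N, if the wrist force passes 120 N, or if a joint passes its speed limit or range.

## Working session

There is one attempt and no reset: what is moved stays moved. The work goes in short steps, Python scripts to look and compute and a tool call to move; the robot and the scene stay as the last step left them, time stands still between calls to the robot, and variables do not carry over. Pictures are saved under pics/ and viewed, at most 10 in all, crops included, and the job is handed in when it is done.

```bash
ls; mkdir -p pics; python3 - <<'E'
from rig import robot
import cv2,json
print(robot.get_obs(), robot.grip_depth)
for n in ("side","top","wrist"):
    c=robot.camera(n); cv2.imwrite(f"pics/{n}0.png",c["img"][:,:,::-1])
    print(n,{k:v for k,v in c.items() if k!="img"})
E
```

```text
pics
rig.py
{'time': 0.0, 'q': array([-1.45149454e+00,  5.28463812e-01,  1.43387624e+00, -1.83354482e-05,
        1.18139668e+00, -1.78521465e-01]), 'joint_velocities': array([ 0.00010739, -0.00111218, -0.00016262,  0.00030806,  0.000101  ,
        0.0003244 ]), 'joint_torque': array([-5.33428356e-04, -4.40047073e+01, -1.76593727e+01,  6.33569062e-02,
        5.82197669e-02, -1.56249766e-04]), 'position': array([ 0.18332317, -0.59675598,  0.22158137]), 'tool_rot': array([ 9.88932051e-01,  1.48365256e-01,  2.32643576e-05, -1.07182151e-03]), 'ft_force': array([-0.58330049,  0.03755708,  0.21454746]), 'moment': array([ 0.00752789, -0.05021901,  0.05476501]), 'grip_force': 0.0, 'grip_width': 0.08708601861894909} 0.0187
side {'fx': 437.7109253582178, 'fy': 437.7109253582178, 'cx': 318.9961951019158, 'cy': 244.40573711141715, 'xyz': array([0.42809219, 0.67424936, 0.84357369]), 'attitude': array([-0.06685811,  0.92778242, -0.36588678,  0.02960821])}
top {'fx': 586.2178058124883, 'fy': 586.2178058124883, 'cx': 321.9557500183876, 'cy': 245.0323902618978, 'xyz': array([ 0.30282652, -0.02131552,  1.6819565 ]), 'attitude': array([-0.69876259,  0.71213172, -0.04803605,  0.04787261])}
wrist {'fx': 363.71779368951957, 'fy': 363.71779368951957, 'cx': 317.86032386604546, 'cy': 238.00522100001126, 'xyz': array([ 0.26108168, -0.57170549,  0.38401868]), 'attitude': array([ 0.79516108, -0.58727545, -0.09081892,  0.12074074])}
```
View pics/side0.png

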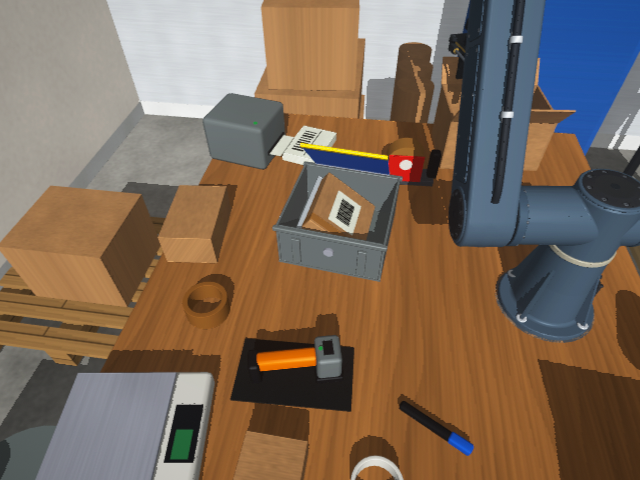

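View pics/top0.png

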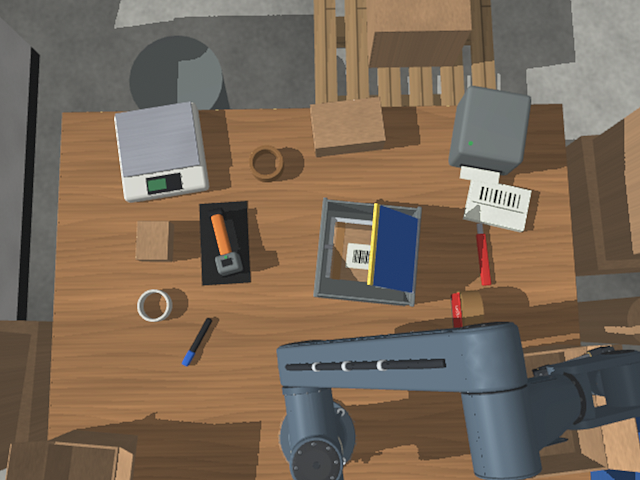

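The side view shows the tote at about (340,220) with the flap ajar, and the scanner on its pad at about (295,360). In the top view the tote is at (370,252), the flap's yellow edge at (375,245), and the scanner at (222,245) with its nose towards the robot. Next I enlarge both.

```bash
cat > crop.py <<'E'
import cv2,numpy as np
def crop(f,x0,y0,x1,y1,s,step=10):
    im=cv2.imread(f)[y0:y1,x0:x1]
    im=cv2.resize(im,None,fx=s,fy=s,interpolation=cv2.INTER_CUBIC)
    for x in range(x0-x0%-step if x0%step==0 else x0+step-x0%step,x1,step):
        cv2.line(im,((x-x0)*s,0),((x-x0)*s,6),(0,255,255),1); cv2.putText(im,str(x),((x-x0)*s-9,16),0,.32,(0,255,255),1)
    for y in range(y0 if y0%step==0 else y0+step-y0%step,y1,step):
        cv2.line(im,(0,(y-y0)*s),(6,(y-y0)*s),(0,255,255),1); cv2.putText(im,str(y),(8,(y-y0)*s+3),0,.32,(0,255,255),1)
    return im
E
python3 - <<'E'
import cv2,numpy as np
from crop import crop
cv2.imwrite("pics/a.png",crop("pics/top0.png",305,190,435,315,4)) 
cv2.imwrite("pics/b.png",crop("pics/side0.png",265,135,445,285,4))
a=crop("pics/top0.png",190,190,260,295,5); b=crop("pics/side0.png",225,325,365,415,3)
h=np.zeros((600,800,3),np.uint8); h[:a.shape[0],:a.shape[1]]=a; h[:b.shape[0],360:360+b.shape[1]]=b
cv2.imwrite("pics/c.png",h)
E
```

View pics/a.png

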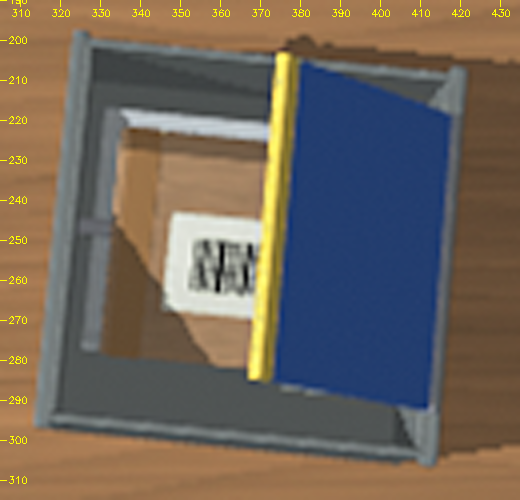

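View pics/b.png

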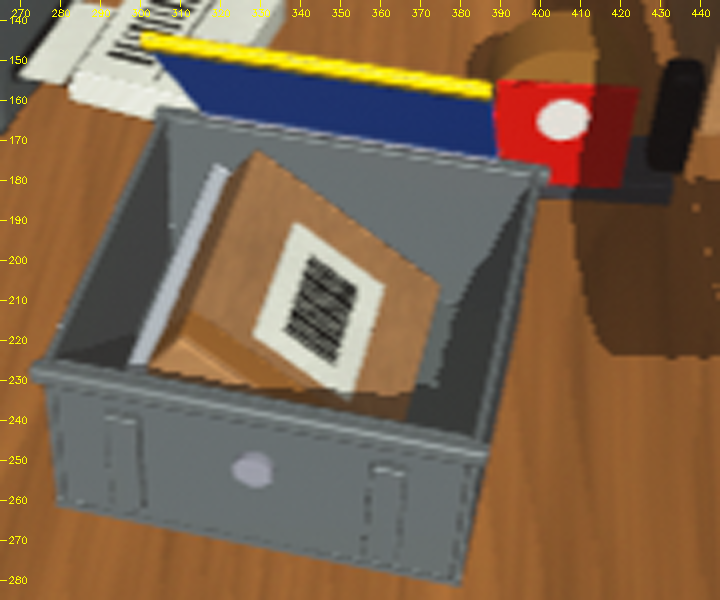

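View pics/c.png

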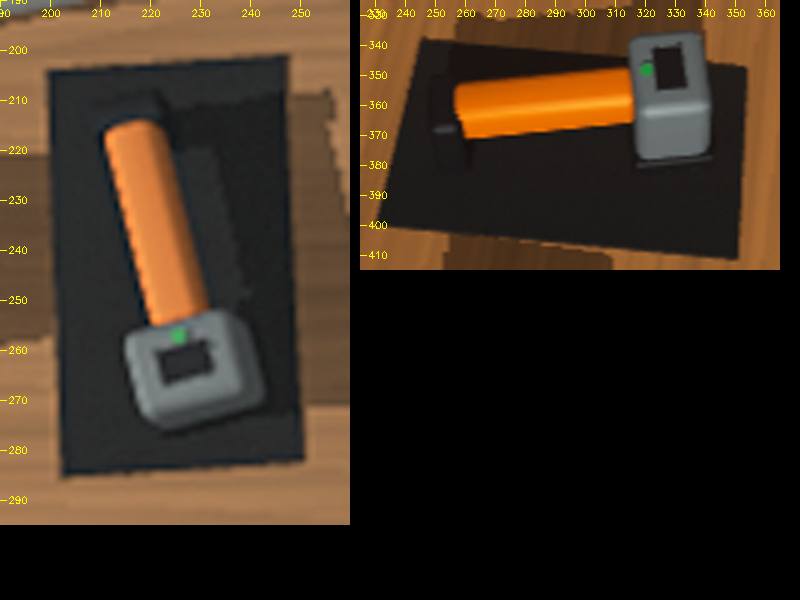

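The crops show the tote rim corners (324.5,198), (421.5,207), (413.5,306) and (314,297) in the top view, with the yellow edge running (376.5,203)–(370,285). The label's left corners are at about (348,243) and (346,266), and the scanner handle runs (217,215)–(226.5,254). I fit all of this jointly across both views.

```bash
cat > fit.py <<'E'
import numpy as np
from scipy.spatial.transform import Rotation as R
from scipy.optimize import least_squares
def cam(p,x,a,f,c): return dict(xyz=np.array(x),att=R.from_quat(a),f=f,c=np.array(c))
S=cam(0,[0.42809219,0.67424936,0.84357369],[-0.06685811,0.92778242,-0.36588678,0.02960821],437.711,[318.996,244.406])
T=cam(0,[0.30282652,-0.02131552,1.6819565],[-0.69876259,0.71213172,-0.04803605,0.04787261],586.218,[321.956,245.032])
def proj(c,P):
    v=c['att'].inv().apply(np.atleast_2d(P)-c['xyz']); return v[:,:2]/v[:,2:]*c['f']+c['c']
def tri(*cp):
    A=np.zeros((3,3));b=np.zeros(3)
    for c,p in cp:
        d=c['att'].apply(np.append((np.array(p)-c['c'])/c['f'],1));d/=np.linalg.norm(d);M=np.eye(3)-np.outer(d,d);A+=M;b+=M@c['xyz']
    return np.linalg.solve(A,b)
E
python3 - <<'E'
from fit import *
print('tri rim TL',tri((T,(324.5,198)),(S,(273,229))),'BL',tri((T,(314,297)),(S,(387,249))))
print('edge',tri((T,(376.5,203)),(S,(300,144.5))),tri((T,(370,285)),(S,(388,157.5))))
print('label',tri((T,(348,243)),(S,(328.2,218.7))),tri((T,(346,266.5)),(S,(352.5,233.7))))
print('handle',tri((T,(217,215)),(S,(258.7,362.5))),tri((T,(226.5,253.7)),(S,(316.3,357))))
print('pad',[tri((T,a),(S,b)).round(4) for a,b in zip([(200,204.5),(248,201),(251,281.5),(202.5,285)],[(231,399.5),(246,338),(354,347.5),(351,411)])])
def model(p):
    x,y,w,th,lx,ly,lz,t,lip=p; Rw=R.from_euler('z',w); o=np.array([x,y,0])
    tw=lambda P:o+Rw.apply(P)
    h,k=.13+lip,.125+lip
    rim=tw([[h,k,.13],[h,-k,.13],[-h,-k,.13],[-h,k,.13]])
    base=tw([[.13,.125,0],[-.13,.125,0]])
    e=[-.125+.19*np.cos(th),.136+.19*np.sin(th)]
    edge=tw([[.1,*e],[-.1,*e]])
    Rl=Rw*R.from_euler('y',-t)
    lab=np.array([lx,ly,lz])+Rl.apply([[.0375,.055,0],[-.0375,.055,0],[.0375,-.055,0],[-.0375,-.055,0]])
    return rim,base,edge,lab
def res(p):
    rim,base,edge,lab=model(p)
    return np.concatenate([proj(T,rim)-[(324.5,198),(421.5,207),(413.5,306),(314,297)],
     proj(S,rim)-[(273,229),(305,161.5),(402.5,178),(387,249)],proj(S,base)-[(279.5,262),(380,281)],
     proj(T,edge)-[(376.5,203),(370,285)],proj(S,edge)-[(300,144.5),(388,157.5)],
     proj(T,lab[:2])-[(348,243),(346,266.5)],
     proj(S,lab)-[(328.2,218.7),(352.5,233.7),(338.8,190.5),(361.3,206.2)]]).ravel()
r=least_squares(res,[.6,-.1,0,.7,.57,-.1,.1,.5,.003],loss='soft_l1')
np.set_printoptions(suppress=True,precision=4)
print(r.x);print(res(r.x).reshape(-1,2).round(1).tolist())
print('edge',model(r.x)[2].mean(0))
# scanner: handle axis fit
def sc(p):
    Rw=R.from_euler('z',p[2]); return np.array([p[0],p[1],.004])+Rw.apply([[.069,0,.051],[-.04,0,.051]])
f=lambda p:np.concatenate([proj(T,sc(p))-[(217,215),(226.5,253.7)],proj(S,sc(p))-[(258.7,362.5),(316.3,357)]]).ravel()
s=least_squares(f,[.5,.25,0]);print(s.x,f(s.x))
E
```

```text
tri rim TL [ 0.64628382 -0.03308407  0.11483554] BL [ 3.77731837e-01 -3.10037864e-05  1.21708197e-01]
edge [ 0.59781995 -0.15936206  0.26922233] [ 0.39693027 -0.1374732   0.26875939]
label [ 0.52265503 -0.09448188  0.10676694] [ 0.46165541 -0.08905037  0.06899975]
handle [0.61600271 0.27230197 0.04473041] [0.50413088 0.24489556 0.04686438]
pad [array([ 0.6614,  0.3324, -0.0091]), array([ 0.6686,  0.1912, -0.0091]), array([ 0.4299,  0.1826, -0.0054]), array([ 0.4227,  0.3223, -0.0058])]
[ 0.4961 -0.1444 -0.1172  0.8306  0.4857 -0.1466  0.0863  0.5746  0.0043]
[[-0.5, -0.6], [-2.0, -0.4], [-1.8, 0.2], [0.1, -0.4], [0.1, -4.1], [-0.6, -1.0], [0.7, -1.9], [0.6, -2.6], [-0.1, -1.5], [0.4, 0.0], [-2.3, 0.1], [-3.0, -0.5], [0.5, -0.9], [0.4, -0.7], [0.4, -0.4], [-0.3, 0.5], [-0.0, -0.3], [0.1, 1.1], [-0.2, -0.3], [0.0, -0.2]]
edge [ 0.4965 -0.1413  0.2763]
[0.5438 0.2576 0.2463] [-1.3429  1.913  -1.5501  0.2451  0.7355 -1.394  -1.9412 -1.0421]
```

```bash
cat > fit2.py <<'E'
from fit import *
np.set_printoptions(suppress=True,precision=4)
def pert(c,d): return dict(c,xyz=c['xyz']+d[:3],att=R.from_rotvec(d[3:])*c['att'])
def sc(p):
    Rw=R.from_euler('z',p[2]); return np.array([p[0],p[1],.004])+Rw.apply([[.071,0,.051],[-.04,0,.051]])
def pad(p):
    return np.array([p[0],p[1],.004])+R.from_euler('z',p[2]).apply([[.12,.07,0],[.12,-.07,0],[-.12,-.07,0],[-.12,.07,0]])
def model(p):
    x,y,w,th,lx,ly,lz,t,lip=p; Rw=R.from_euler('z',w); o=np.array([x,y,0])
    tw=lambda P:o+Rw.apply(P)
    h,k=.13+lip,.125+lip
    rim=tw([[h,k,.13],[h,-k,.13],[-h,-k,.13],[-h,k,.13]]); base=tw([[.13,.125,0],[-.13,.125,0]])
    e=[-.125+.19*np.cos(th),.136+.19*np.sin(th)]
    Rl=Rw*R.from_euler('y',-t)
    lab=np.array([lx,ly,lz])+Rl.apply([[.0375,.055,0],[-.0375,.055,0],[.0375,-.055,0],[-.0375,-.055,0]])
    return rim,base,tw([[.1,*e],[-.1,*e]]),lab
def parts(p):
    t=pert(T,p[15:21]);s=pert(S,p[21:27]);rim,base,edge,lab=model(p[:9]);h=sc(p[9:12]);q=pad(p[12:15])
    return [proj(t,rim)-[(324.5,198),(421.5,207),(413.5,306),(314,297)],
     proj(s,rim)-[(273,229),(305,161.5),(402.5,178),(387,249)],proj(s,base)-[(279.5,262),(380,281)],
     proj(t,edge)-[(376.5,203),(370,285)],proj(s,edge)-[(300,144.5),(388,157.5)],
     proj(t,lab[:2])-[(348,243),(346,266.5)],
     proj(s,lab)-[(328.2,218.7),(352.5,233.7),(338.8,190.5),(361.3,206.2)],
     proj(t,h)-[(217,215),(226.5,253.7)],proj(s,h)-[(258.7,362.5),(316.3,357)],
     proj(t,q)-[(200,204.5),(248,201),(251,281.5),(202.5,285)],proj(s,q)-[(231,399.5),(246,338),(354,347.5),(351,411)]]
def res(p): return np.concatenate([np.concatenate(parts(p)).ravel(),p[15:]/np.tile([.002]*3+[.004]*3,2)])
p0=np.r_[.4961,-.1444,-.1172,.83,.4857,-.1466,.0863,.57,.004,.5438,.2576,.246,.54,.26,-.03,np.zeros(12)]
r=least_squares(res,p0,loss='soft_l1')
if __name__=='__main__':
    for n,a,b in (('tote',0,4),('label',4,9),('scan',9,12),('pad',12,15),('camT',15,21),('camS',21,27)): print(n,r.x[a:b])
    for q in parts(r.x): print(q.round(1).tolist())
    print('edge',model(r.x[:9])[2])
E
python3 fit2.py
```

```text
tote [ 0.4961 -0.146  -0.116   0.8475]
label [ 0.4849 -0.1445  0.0959  0.581   0.0049]
scan [0.5435 0.2549 0.2467]
pad [0.5443 0.2574 0.0431]
camT [ 0.      0.0001  0.0001  0.0008 -0.0001  0.0016]
camS [-0.     -0.0001  0.0021 -0.0036 -0.0013 -0.0016]
[[0.5, -0.8], [-0.5, -0.5], [-0.3, 0.6], [1.0, -0.1]]
[[-0.3, -2.0], [-1.1, 0.9], [0.4, -0.2], [0.6, -0.7]]
[[-0.1, 0.3], [0.2, 1.6]]
[[0.0, 0.1], [-0.7, -0.3]]
[[0.5, -0.1], [0.1, -0.2]]
[[0.4, -0.5], [-0.3, 0.5]]
[[-0.0, -0.3], [0.2, 1.3], [-0.3, -0.4], [0.0, -0.1]]
[[0.1, 1.2], [0.1, 0.2]]
[[0.2, -0.1], [-1.7, 0.1]]
[[-0.2, -1.2], [-0.3, -0.5], [0.3, 1.0], [-0.0, 0.4]]
[[-0.6, -0.2], [-0.4, -0.1], [0.7, -0.2], [0.4, 0.1]]
edge [[ 0.5955 -0.1568  0.2784]
 [ 0.3968 -0.1337  0.2784]]
```

Joint fit is within about 1 px: tote (0.496,-0.146) with yaw -0.116, flap 0.85 rad, and the edge at z 0.278. The label is at (0.485,-0.1445,0.096) with tilt 0.58, and the scanner at (0.5435,0.255) with yaw 0.247. First I raise the arm with the fingers shut, then go to the +y side of the flap edge.

Request:
nudge_tcp --deltas '[{"tz": -0.04},{"tz": -0.04,"turn": 0.1},{"tz": -0.04,"turn": 0.1},{"tz": -0.04,"turn": 0.1},{"tz": -0.04,"turn": 0.114},{}]' --jaw 0 --clamp_n 20

```text
time: 0.65
position: [0.184, -0.6008, 0.4326]
tool_rot: [0.998, -0.06, 0.002, 0.009]
ft_force: [1.2, -0.6, 1.8]
grip_width: 0.0549
grip_force: 0.0
```

Request:
nudge_tcp --deltas '[{"tx": 0.0172,"ty": -0.0353},{"tx": 0.0172,"ty": -0.0353},{"tx": 0.0172,"ty": -0.0353},{"tx": 0.0172,"ty": -0.0353},{"tx": 0.0172,"ty": -0.0353},{"tx": 0.0172,"ty": -0.0353},{"tx": 0.0172,"ty": -0.0353},{"tx": 0.0172,"ty": -0.0353},{"tx": 0.0172,"ty": -0.0353},{"tx": 0.0172,"ty": -0.0353},{"tx": 0.0172,"ty": -0.0353},{"tx": 0.0172,"ty": -0.0353},{"tx": 0.0172,"ty": -0.0353},{"tx": 0.0172,"ty": -0.0353},{"tx": 0.0172,"ty": -0.0353},{},{}]'

```text
time: 2.07
position: [0.5014, -0.0995, 0.4219]
tool_rot: [0.998, -0.056, -0.001, -0.0]
ft_force: [0.3, 0.3, -0.7]
grip_width: 0.0008
grip_force: 0.0
```

Request:
nudge_tcp --deltas '[{"tz": 0.036},{"tz": 0.036},{"tz": 0.036},{"tz": 0.036},{"tz": 0.033},{},{"ty": 0.01},{"ty": 0.01},{}]'

```text
time: 2.82
position: [0.5005, -0.1249, 0.2481]
tool_rot: [0.998, -0.059, 0.003, 0.002]
ft_force: [-0.1, -0.1, 0.2]
grip_width: 0.0004
grip_force: 0.0
```

Request:
nudge_tcp --deltas '[{"ty": 0.011,"tz": -0.009},{"ty": 0.011,"tz": -0.009},{"ty": 0.0125,"tz": -0.007},{"ty": 0.0125,"tz": -0.007},{"ty": 0.0134,"tz": -0.005},{"ty": 0.0134,"tz": -0.005},{}]'

```text
time: 3.4
position: [0.491, -0.1985, 0.2896]
tool_rot: [0.998, -0.059, 0.002, 0.002]
ft_force: [0.7, 0.6, -0.1]
grip_width: 0.0005
grip_force: 0.0
```

```bash
python3 - <<'E'
from rig import robot
import cv2
cv2.imwrite("pics/s1.png",robot.camera("side")["img"][60:300,200:520,::-1])
E
```

```text
(no output)
```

View pics/s1.png

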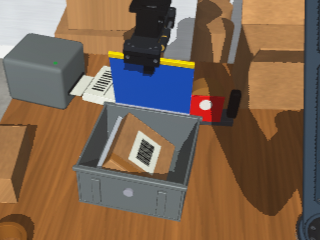

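The flap is rising, with its yellow edge now at about (350,118) in full-image pixels and the fingers on its inner side. I carry on along the arc.

Request:
nudge_tcp --deltas '[{"ty": 0.014,"tz": -0.003},{"ty": 0.014,"tz": -0.003},{"ty": 0.0142,"tz": -0.001},{"ty": 0.0142},{"ty": 0.0188,"tz": 0.002},{"ty": 0.0188,"tz": 0.002},{"ty": 0.0136,"tz": 0.003},{},{}]'

```text
time: 4.2
position: [0.4772, -0.3025, 0.2868]
tool_rot: [0.998, -0.059, -0.001, -0.0]
ft_force: [-0.6, 0.3, -0.4]
grip_width: 0.0006
grip_force: 0.0
```

```bash
python3 - <<'E'
from rig import robot
import cv2
cv2.imwrite("pics/s2.png",robot.camera("side")["img"][60:300,200:520,::-1])
E
```

```text
(no output)
```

View pics/s2.png

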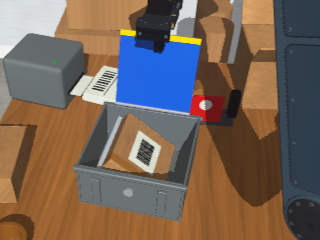

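The flap now stands past upright, and from the contact geometry I estimate about 1.85 rad. I back off and go above the scanner.

Request:
nudge_tcp --deltas '[{"ty": -0.03},{"tz": -0.035},{"tz": -0.035},{"tx": 0.002,"ty": -0.0387},{"tx": 0.002,"ty": -0.0387},{"tx": 0.002,"ty": -0.0387},{"tx": 0.002,"ty": -0.0387},{"tx": 0.002,"ty": -0.0387},{"tx": 0.002,"ty": -0.0387},{"tx": 0.002,"ty": -0.0387},{"tx": 0.002,"ty": -0.0387},{"tx": 0.002,"ty": -0.0387},{"tx": 0.002,"ty": -0.0387},{"tx": 0.002,"ty": -0.0387},{"tx": 0.002,"ty": -0.0387},{"tx": 0.002,"ty": -0.0387},{"tx": 0.002,"ty": -0.0387}]' --jaw 0.087 --clamp_n 10

```text
time: 5.67
position: [0.5709, 0.266, 0.3579]
tool_rot: [0.998, -0.057, 0.0, 0.0]
ft_force: [0.5, -0.2, -0.9]
grip_width: 0.0867
grip_force: 0.0
```

Request:
nudge_tcp --deltas '[{"tz": 0.025,"turn": -0.091},{"tz": 0.025,"turn": -0.091},{"tz": 0.025,"turn": -0.091},{"tz": 0.025,"turn": -0.091},{},{}]'

```text
time: 6.17
position: [0.5704, 0.2637, 0.2565]
tool_rot: [0.992, 0.123, -0.002, 0.0]
ft_force: [-0.9, -0.1, 0.3]
grip_width: 0.0869
grip_force: 0.0
```

```bash
python3 - <<'E'
from rig import robot
import cv2,numpy as np
from scipy.spatial.transform import Rotation as R
c=robot.camera("wrist"); cv2.imwrite("pics/w1.png",c["img"][:,:,::-1])
o=robot.get_obs(); print(o['position'],2*np.arctan2(o['tool_rot'][1],o['tool_rot'][0]),{k:v for k,v in c.items() if k!='img'})
s=robot.camera("side")["img"]; cv2.imwrite("pics/s3.png",s[:,:,::-1])
def pr(P):
    v=R.from_quat(c['attitude']).inv().apply(np.array(P)-c['xyz']);return (v[:2]/v[2]*c['fx']+[c['cx'],c['cy']]).round(1)
yaw=.2467
for P in ([.071,0,.055],[-.04,0,.055],[.03,0,.055],[-.065,0,.084]): print(P,pr(R.from_euler('z',yaw).apply(P)+[.5435,.2549,0]))
E
```

```text
[0.57188573 0.26380071 0.25838044] 0.24647605190349162 {'fx': 363.71779368951957, 'fy': 363.71779368951957, 'cx': 317.86032386604546, 'cy': 238.00522100001126, 'xyz': array([0.64981456, 0.28516407, 0.41860765]), 'attitude': array([ 0.7795593 , -0.60735794, -0.09426703,  0.12048797])}
[0.071, 0, 0.055] [321.5 164.7]
[-0.04, 0, 0.055] [321.2 269.1]
[0.03, 0, 0.055] [321.4 205.4]
[-0.065, 0, 0.084] [321.3 302.6]
```

View pics/w1.png

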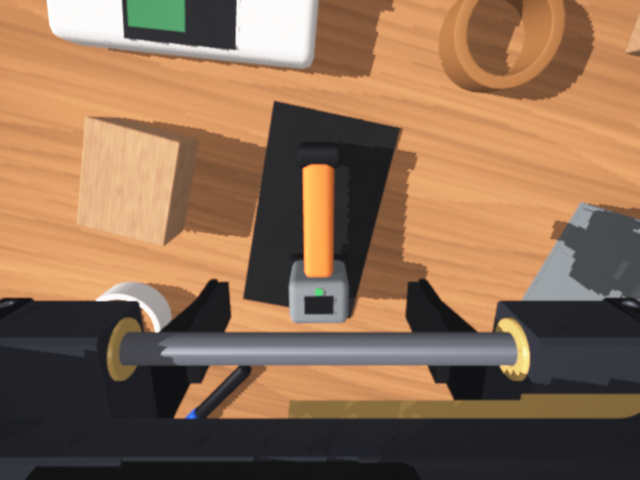

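The scanner lies straight between the fingers, with the handle running (319,164)–(319,275), within about 2 mm of the prediction. The tool cannot tilt, so I will grip lightly behind the centre of mass and raise the handle along an arc, letting the nose rest on the pad and pivot. Then I grip hard.

Request:
nudge_tcp --deltas '[{"tz": 0.037},{"tz": 0.037},{"tz": 0.037},{"tz": 0.037},{"tz": 0.037},{"tz": 0.037},{},{}]' --jaw 0.087 --clamp_n 4

```text
time: 6.93
position: [0.5718, 0.2632, 0.0352]
tool_rot: [0.992, 0.123, -0.001, 0.0]
ft_force: [0.0, -0.0, 0.3]
grip_width: 0.0868
grip_force: 0.0
```

Request:
nudge_tcp --deltas '[{},{},{},{},{},{},{},{},{},{},{},{}]' --jaw 0.0 --clamp_n 4

```text
time: 7.93
position: [0.5717, 0.2632, 0.0354]
tool_rot: [0.992, 0.124, -0.0, -0.0]
ft_force: [-1.0, -0.5, -0.4]
grip_width: 0.0298
grip_force: 4.0
```

Request:
nudge_tcp --deltas '[{"tx": -0.003,"tz": -0.006},{"tx": -0.003,"tz": -0.006},{"tx": -0.003,"tz": -0.006},{"tx": -0.004,"tz": -0.0055},{"tx": -0.004,"tz": -0.0055},{"tx": -0.004,"tz": -0.0053},{"tx": -0.0046,"tz": -0.0048},{"tx": -0.0046,"tz": -0.0048},{"tx": -0.0046,"tz": -0.0047},{"tx": -0.004,"tz": -0.0035},{"tx": -0.004,"tz": -0.0035},{"tx": -0.004,"tz": -0.0034},{}]' --jaw 0.0 --clamp_n 4

```text
time: 9.02
position: [0.5255, 0.2516, 0.0952]
tool_rot: [0.992, 0.124, -0.0, 0.0]
ft_force: [0.1, 0.1, -0.6]
grip_width: 0.0298
grip_force: 4.0
```

```bash
python3 - <<'E'
from rig import robot
import cv2
from crop import crop
cv2.imwrite("pics/s4.png",robot.camera("side")["img"][:,:,::-1])
cv2.imwrite("pics/s4c.png",crop("pics/s4.png",220,240,380,420,3))
E
```

```text
(no output)
```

View pics/s4c.png

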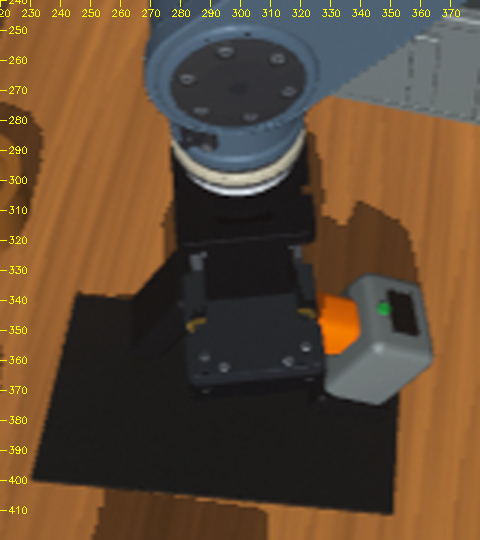

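The head has pivoted nose-down by about 30° on the pad, as planned (head at about (345,355)). Now I grip hard, lift, and carry it over the label.

Request:
nudge_tcp --deltas '[{},{},{},{},{},{"tz": -0.01},{"tz": -0.02},{"tz": -0.035},{"tz": -0.035},{"tz": -0.035},{"tz": -0.035},{"tz": -0.035},{}]' --jaw 0.0 --clamp_n 50

```text
time: 10.15
position: [0.5309, 0.2531, 0.308]
tool_rot: [0.992, 0.124, 0.009, -0.001]
ft_force: [2.2, 1.0, -0.7]
grip_width: 0.0295
grip_force: 50.0
```

Request:
nudge_tcp --deltas '[{"tx": -0.01,"ty": 0.0266},{"tx": -0.01,"ty": 0.0266},{"tx": -0.01,"ty": 0.0266},{"tx": -0.01,"ty": 0.0266},{"tx": -0.01,"ty": 0.0266},{"tx": -0.01,"ty": 0.0266},{"tx": -0.01,"ty": 0.0266},{"tx": -0.01,"ty": 0.0266},{"tx": -0.01,"ty": 0.0266},{"tx": -0.01,"ty": 0.0266},{"tx": -0.01,"ty": 0.0266},{"tx": -0.01,"ty": 0.0266},{"tx": -0.01,"ty": 0.0266},{"tx": -0.01,"ty": 0.0268},{}]'

```text
time: 11.4
position: [0.4821, -0.1489, 0.2991]
tool_rot: [0.993, 0.121, 0.0, 0.002]
ft_force: [0.5, 0.2, -1.6]
grip_width: 0.0293
grip_force: 50.0
```

Request:
nudge_tcp --deltas '[{"turn": 0.0606},{"turn": 0.0606},{"turn": 0.0606},{"turn": 0.0606},{"turn": 0.0606},{"turn": 0.0606},{},{}]'

```text
time: 12.07
position: [0.4819, -0.1433, 0.2991]
tool_rot: [0.998, -0.057, -0.0, -0.0]
ft_force: [0.5, 0.6, -2.2]
grip_width: 0.0298
grip_force: 50.0
```

```bash
python3 - <<'E'
from rig import robot
import cv2,numpy as np
from crop import crop
for n in("side","top","wrist"): cv2.imwrite(f"pics/{n}5.png",robot.camera(n)["img"][:,:,::-1])
E
```

```bash
python3 - <<'E'
import cv2
from fit2 import *
from crop import crop
t=pert(T,r.x[15:21]);s=pert(S,r.x[21:27])
G=np.array([.4819,-.1433,.2991+.0187])
box=np.array([[x,y,z] for x in(-.09,-.04) for y in(-.031,.031) for z in(.0,.08)])
E=[(i,j) for i in range(8) for j in range(i) if bin(i^j).count('1')==1]
for nm,c in(('side',s),('top',t)):
    im=cv2.imread(f'pics/{nm}5.png'); K=4
    x,y=proj(c,G)[0].astype(int); x0,y0,x1,y1=(x-50,y-50,x+50,y+75) if nm=='side' else (x-45,y-35,x+45,y+90)
    cv2.imwrite('pics/_.png',im); a=crop('pics/_.png',x0,y0,x1,y1,K); b=a.copy()
    for tilt,col in((.58,(0,0,255)),(.4,(0,255,0))):
        q=proj(c,G+(R.from_euler('z',-.116)*R.from_euler('y',-tilt)).apply(box-[.0295,0,.051]))
        for i,j in E: cv2.line(b,*[tuple(((q[k]-[x0,y0]+.5)*K).astype(int).tolist()) for k in(i,j)],col,1)
    if nm=='side': out=np.zeros((600,800,3),np.uint8); o=np.hstack([a,b])[:600,:800]; out[:o.shape[0],:o.shape[1]]=o; sd=b
    else: tp=b
h=np.zeros((600,800,3),np.uint8)
h[:500,:400]=sd[:500,:400]; h[:500,400:760]=tp[:500,:360]
w=cv2.resize(cv2.imread('pics/wrist5.png')[180:,:],(0,0),fx=.4,fy=.4)
h[480:600,272:528]=w[:120] 
cv2.imwrite('pics/comp.png',h)
E
```

```text
(no output)
```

View pics/comp.png

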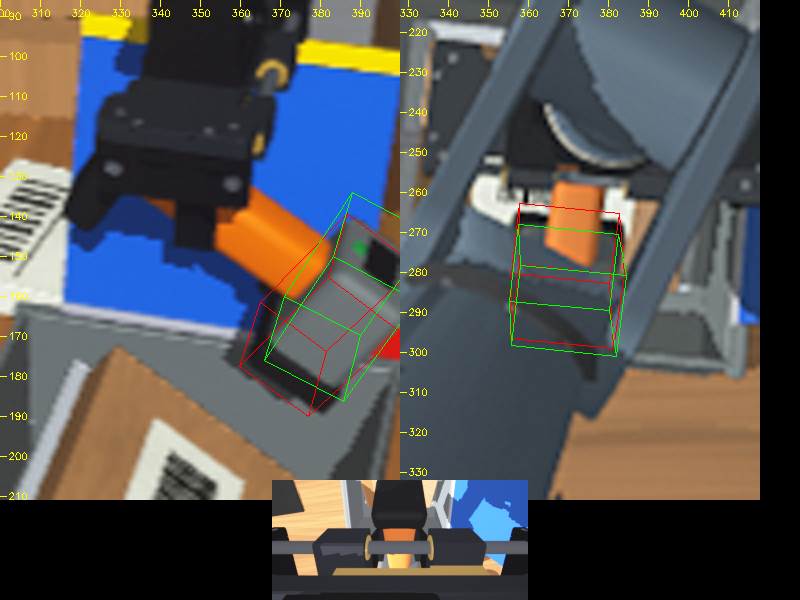

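The composite shows the scanner held nose-down. Its nose's lower edge, at about (357,180)–(381,192), lies close to the red 0.58 rad model, and the handle is in line with the label. The flap's yellow edge is high, at about (320,94). I check the flap angle numerically, then go down and hold.

```bash
python3 - <<'E'
from fit2 import *
s=pert(S,r.x[21:27])
for th in(1.3,1.4,1.5,1.6,1.7,1.85,2.0):
    p=r.x[:9].copy();p[3]=th;print(th,proj(s,model(p)[2]).round(1).tolist())
E
```

```text
1.3 [[309.0, 111.5], [395.2, 123.0]]
1.4 [[311.2, 105.9], [396.6, 117.0]]
1.5 [[313.3, 101.0], [397.9, 111.9]]
1.6 [[315.4, 97.0], [399.1, 107.6]]
1.7 [[317.5, 93.8], [400.1, 104.1]]
1.85 [[320.4, 90.6], [401.4, 100.6]]
2.0 [[323.2, 89.3], [402.3, 99.0]]
```

Request:
nudge_tcp --deltas '[{"tz": 0.011},{"tz": 0.011},{"tz": 0.011},{"tz": 0.011},{},{},{},{},{},{},{},{},{},{},{},{},{},{},{},{}]'

```text
time: 13.88
position: [0.4821, -0.1438, 0.2555]
tool_rot: [0.998, -0.058, -0.0, -0.0]
ft_force: [-0.2, -1.2, -3.2]
grip_width: 0.0297
grip_force: 50.0
```

```bash
python3 - <<'E'
from rig import robot
import cv2,numpy as np
im=robot.camera("side")["img"].astype(int)
cv2.imwrite("pics/s6.png",im[:,:,::-1].astype(np.uint8))
m=(im[...,0]>170)&(im[...,1]>140)&(im[...,2]<60)&(np.arange(480)[:,None]<160)
y,x=np.nonzero(m); print(len(x),x.min(),y[x==x.min()].mean(),x.max(),y[x==x.max()].mean())
E
```

```text
215 320 91.5 401 99.5
```

The flap reads 1.85 rad. I use the green LED on the head as a numeric check of the scanner's actual pitch while holding.

```bash
python3 - <<'E'
from fit2 import *
import cv2
t=pert(T,r.x[15:21]);s=pert(S,r.x[21:27])
def led(f,x0,y0,x1,y1):
    im=cv2.imread(f).astype(int)[y0:y1,x0:x1]; g=im[...,1]-np.maximum(im[...,0],im[...,2]); g=np.where(g>30,g,0)
    y,x=np.mgrid[y0:y1,x0:x1]; return np.array([(x*g).sum(),(y*g).sum()])/g.sum()
a,b=led('pics/top0.png',205,245,245,280),led('pics/side0.png',310,330,345,385)
P=tri((t,a),(s,b)); o=np.r_[r.x[9:11],.004]; L=R.from_euler('z',-r.x[11]).apply(P-o); print(a,b,'led in scanner',L)
for f,z in(('side5',.2991),('s6',.2555)):
    m=led(f'pics/{f}.png',370,120,430,220); G=np.array([.482,-.1437,z+.0187])
    print(f,m)
    for k in(.3,.4,.5,.55,.6,.7): print(k,proj(s,G+(R.from_euler('z',-.116)*R.from_euler('y',-k)).apply(L-[.0295,0,.051]))[0]-m)
E
```

```text
[225.1617 256.8314] [320.0677 347.7766] led in scanner [-0.0517  0.0009  0.0863]
side5 [389.5148 147.4793]
0.3 [ 2.1647 -9.1725]
0.4 [ 1.9379 -5.5402]
0.5 [ 1.3004 -2.0127]
0.55 [ 0.8321 -0.2991]
0.6 [0.2671 1.3757]
0.7 [-1.1431  4.5937]
s6 [387.4259 163.9968]
0.3 [ 1.9667 -8.4129]
0.4 [ 1.7625 -5.0151]
0.5 [ 1.1612 -1.7185]
0.55 [ 0.7158 -0.1183]
0.6 [0.1768 1.4449]
0.7 [-1.1728  4.446 ]
```

Pitch is 0.555 rad against the label's 0.58, so the aim is good. I hold a bit longer, then retrace to just above the pad.

Request:
nudge_tcp --deltas '[{},{},{},{},{},{},{},{},{},{},{},{},{},{},{"tz": -0.01},{"tz": -0.01},{"tz": -0.012},{"tz": -0.012},{}]'

```text
time: 15.52
position: [0.4835, -0.1446, 0.3018]
tool_rot: [0.998, -0.058, 0.002, 0.001]
ft_force: [0.1, -0.2, -1.9]
grip_width: 0.0294
grip_force: 50.0
```

Request:
nudge_tcp --deltas '[{"turn": -0.0606},{"turn": -0.0606},{"turn": -0.0606},{"turn": -0.0606},{"turn": -0.0606},{"turn": -0.0606},{}]'

```text
time: 16.1
position: [0.4817, -0.1436, 0.2988]
tool_rot: [0.992, 0.124, -0.0, -0.0]
ft_force: [0.2, -0.1, -2.5]
grip_width: 0.0296
grip_force: 50.0
```

Request:
nudge_tcp --deltas '[{"tx": 0.01,"ty": -0.0266},{"tx": 0.01,"ty": -0.0266},{"tx": 0.01,"ty": -0.0266},{"tx": 0.01,"ty": -0.0266},{"tx": 0.01,"ty": -0.0266},{"tx": 0.01,"ty": -0.0266},{"tx": 0.01,"ty": -0.0266},{"tx": 0.01,"ty": -0.0266},{"tx": 0.01,"ty": -0.0266},{"tx": 0.01,"ty": -0.0266},{"tx": 0.01,"ty": -0.0266},{"tx": 0.01,"ty": -0.0266},{"tx": 0.01,"ty": -0.0266},{"tx": 0.01,"ty": -0.0266},{},{}]'

```text
time: 17.43
position: [0.5261, 0.2527, 0.2987]
tool_rot: [0.992, 0.124, -0.001, 0.0]
ft_force: [-0.4, 0.0, -3.2]
grip_width: 0.0298
grip_force: 50.0
```

Request:
nudge_tcp --deltas '[{"tz": 0.03},{"tz": 0.03},{"tz": 0.03},{"tz": 0.03},{"tz": 0.03},{"tz": 0.02},{"tz": 0.015},{"tz": 0.01},{},{}]'

```text
time: 18.27
position: [0.5266, 0.2508, 0.1045]
tool_rot: [0.992, 0.123, -0.0, 0.0]
ft_force: [0.9, 0.4, -1.4]
grip_width: 0.0294
grip_force: 50.0
```

Request:
nudge_tcp --deltas '[{"tz": 0.003},{"tz": 0.003},{"tz": 0.003},{"tz": 0.001},{},{}]'

```text
time: 18.77
position: [0.5268, 0.2517, 0.095]
tool_rot: [0.992, 0.124, 0.0, -0.0]
ft_force: [0.8, 1.3, -0.5]
grip_width: 0.0297
grip_force: 50.0
```

Request:
nudge_tcp --deltas '[{},{},{},{},{},{}]' --clamp_n 4

```text
time: 19.27
position: [0.527, 0.2517, 0.0948]
tool_rot: [0.992, 0.124, 0.001, -0.0]
ft_force: [1.8, 0.8, 1.1]
grip_width: 0.03
grip_force: 4.0
```

Request:
nudge_tcp --deltas '[{"tx": 0.004,"tz": 0.0033},{"tx": 0.004,"tz": 0.0033},{"tx": 0.004,"tz": 0.0033},{"tx": 0.0046,"tz": 0.0047},{"tx": 0.0046,"tz": 0.0047},{"tx": 0.0046,"tz": 0.0047},{"tx": 0.004,"tz": 0.0053},{"tx": 0.004,"tz": 0.0055},{"tx": 0.004,"tz": 0.0055},{"tx": 0.003,"tz": 0.0055},{"tx": 0.003,"tz": 0.0055},{"tx": 0.0015,"tz": 0.003},{"tx": 0.0015,"tz": 0.003},{"tz": 0.002},{},{}]' --clamp_n 4

```text
time: 20.6
position: [0.5724, 0.2631, 0.0355]
tool_rot: [0.992, 0.124, 0.001, -0.0]
ft_force: [-0.3, 0.0, -0.1]
grip_width: 0.03
grip_force: 4.0
```

```bash
cat > led.py <<'E'
from rig import robot
import cv2,numpy as np,sys
im=robot.camera("side")["img"]; cv2.imwrite(f"pics/{sys.argv[1]}.png",im[:,:,::-1]); im=im.astype(int)[325:390,300:360]
g=im[...,1]-np.maximum(im[...,0],im[...,2]); g=np.where(g>30,g,0); y,x=np.mgrid[325:390,300:360]
print('LED',(x*g).sum()/g.sum(),(y*g).sum()/g.sum(),'was 320.07 347.78')
E
python3 led.py s7
```

```text
LED 320.18468823993686 347.568271507498 was 320.07 347.78
```

Request:
nudge_tcp --deltas '[{},{},{},{},{},{},{},{},{},{}]' --jaw 0.087 --clamp_n 4

```text
time: 21.48
position: [0.5719, 0.263, 0.0352]
tool_rot: [0.992, 0.124, -0.0, -0.0]
ft_force: [-0.7, 0.6, 0.3]
grip_width: 0.0844
grip_force: 0.0
```

```bash
python3 led.py s8
```

```text
LED 320.18117088607596 347.56882911392404 was 320.07 347.78
```

Request:
nudge_tcp --deltas '[{"tz": -0.02},{"tz": -0.04},{"tz": -0.04},{"tz": -0.04},{"tz": -0.04},{"tz": -0.02},{},{},{},{}]'

```text
time: 22.37
position: [0.5704, 0.2626, 0.233]
tool_rot: [0.992, 0.124, -0.002, 0.0]
ft_force: [-0.6, 0.4, 0.4]
grip_width: 0.0871
grip_force: 0.0
```

```bash
python3 - <<'E'
from rig import robot
import cv2,numpy as np
a=robot.camera("wrist")["img"];cv2.imwrite("pics/w9.png",a[:,:,::-1])
b=cv2.imread("pics/w1.png")[:,:,::-1]
for i in(b,a):
    h=cv2.cvtColor(np.ascontiguousarray(i),cv2.COLOR_RGB2HSV); m=cv2.inRange(h[100:320,290:350],(8,215,150),(16,255,255)); y,x=np.nonzero(m); print(len(x),x.mean()+290,y.mean()+100,y.min()+100,y.max()+100)
im=robot.camera("side")["img"].astype(int); cv2.imwrite("pics/s9.png",im[:,:,::-1].astype(np.uint8))
c=cv2.imread("pics/side0.png")[:,:,::-1].astype(int)
d=np.abs(im-c).sum(2)[335:385,240:345]; print('diff frac near scanner',(d>60).mean())
m=(im[...,0]>170)&(im[...,1]>140)&(im[...,2]<60)&(np.arange(480)[:,None]<160)
y,x=np.nonzero(m); print(len(x),x.min(),y[x==x.min()].mean(),x.max(),y[x==x.max()].mean())
E
python3 led.py s10
```

```text
LED 320.184 347.5704 was 320.07 347.78<stdin>:6: RuntimeWarning: Mean of empty slice.
  ret = ret.dtype.type(ret / rcount)
Traceback (most recent call last):
ValueError: zero-size array to reduction operation minimum which has no identity
```

The scanner is back within about 0.5 mm of where it first stood, and it did not move on release. The flap has not been touched since it was measured, so I hand in.

```bash
python3 - <<'E'
from rig import robot
print(robot.hand_in())
E
```

```text
the job is handed in; nothing more can be done
None
```

The job is handed in, but no verdict was returned: the flap stood at about 1.85 rad when last measured, the scanner was held on the label for over 2 s (about 10 cm off, about 0.03 rad from square), and it is back on its pad within about 0.5 mm of where it stood, released.

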